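# Dip the varnish feed pot with its gauge rod and hold it up to be read

## Robot

A 6-joint arm with a two-finger parallel gripper is mounted at the origin on the work surface; the furniture and walls round the work are solid. World frame = base frame: x ahead of the robot, y to its left, z up, the work surface at z = 0. Lengths are in mm, angles in degrees, forces in N, time in s.
With the tool pointing down it reaches from about 350 to 850 mm from the base axis. Payload 8.1 kg.
Tool frame: the origin (TCP) lies at the very end of the fingers, on their centre line; the grasp point (between the pads) lies r.tcp_to_grasp behind it (r.tcp_to_grasp is the distance from the TCP to the grasp point, in mm); z points along the fingers, y is the line along which they close (so a half turn about z gives the same grasp; the last joint's range is limited). The gripper opens to 85 mm and grips with 20 to 120 N. Pads are 22 mm wide; open, the fingers measure 114 mm over their backs; the gripper's body (76 mm by 85 mm) begins 54 mm behind the grasp point. The pads swing forward as they close: fully open they stand 13 mm farther back than shut.
Start: joints at [-75.08, 7.471, 85.268, -0, 87.261, -4.893], TCP at [203.39, -564.48, 231.292] pointing down, gripper open.
Joint ranges: [-169.43, 169.43], [-51.17, 129.36], [1.28, 143.12], [-76.62, 256.62], [0, 156.53], [-152.29, 152.29]. Speed limits (degrees/s): [136.94, 136.94, 159.86, 180, 180, 180].

## Interface

Orientations are given as [roll, pitch, yaw] about the fixed x, y, z axes, in that order (R = Rz(yaw) Ry(pitch) Rx(roll)).
In Python, from bench import sense, viewer, order, r gives the robot as it stands.
- The arm moves only by the tool carry_out, never from a script. Its argument "increments" is one flat list of numbers, 7 for each row, row after row: the shift along the tool's x, y, z as a fraction of full scale, then the turn, a rotation vector about the tool's x, y, z as a fraction of full scale, then the opening, from -1 (shut) to 1 (fully open). A call has exactly 10 rows; each row is the pose to reach, as a shift and turn from the pose commanded when the call began, along the tool's axes at that moment, turning the shorter way round; what a row does not reach only later rows make up. Full scale, the value 1, is 400 mm for a shift and 2 pi rad for a turn. A row lasts 1/8 s, in which the tool goes at most 62.5 mm and 10.7 degrees, less where a joint would pass 70% of its speed; a pose out of reach is approached as far as the arm can. A call with a number of a shift or a turn outside -1 to 1 is refused whole. A call with a gripper value outside its range is refused whole. The fingers move at their own pace and stop on an object; "force" is the grip in N (left out, the last holds). Time passes only in rows, so rows that repeat a pose let the fingers close, or fill a call up. It gives the time, the measured TCP pose, the force, the opening and the grip force at its end, in the units of the state.
- sense(): the state, without advancing time (a new reading comes with each control period).
- viewer.snapshot(name): name is "scene" or "top" or "wrist"; returns the picture (400x640x3 uint8, red, green, blue); there is no depth.
- viewer.get_calibration(name): a dict with "fx", "fy", "cx", "cy" (pixels), "k1" (the pictures are not rectified: a ray, as slopes to the right and down, at radius r is drawn at 1 + k1 r^2 times it, then the intrinsics apply), "R" (3x3) and "t" (3): a world point X has camera coordinates R X + t. Camera axes: x right, y down, z forward; pixel columns grow to the right and rows downward; lengths in mm; the calibration is good to about 2 mm. A picture is of the moment at which its call begins: read the wrist's pose just before it. get_calibration takes no time and is no camera call; for the wrist camera it gives the pose at the moment of the call.
- order.hand_in(): hands the job in; it is judged then, once.
The state is a dict: "time": time; "joint_pos": joint angles; "qd": joint speeds; "joint_efforts": joint torques, N m; "tool_pos": TCP position; "tcp_rot": TCP orientation; "ft_force": force on the tool from outside, world axes, zero at the start; "wrist_torque": the same for the moment, N m; "finger_gap": finger opening in mm; "grip_force": force on a finger pad.
Only numpy, scipy, OpenCV 4.12 (cv2) and the standard library are available. Lean on these libraries where they do the work, as an engineer would, in place of code of your own. Each camera call takes 0.05 s, during which the arm holds its last target. There are 200 camera calls.

## Task

Check the varnish feed pot: lift the gauge rod off its drip tray by the yellow handle, slide it down the slanting guide tube without forcing it until its brass collar sits fully home on the tube's mouth, and leave it home for a full second. Then draw it right out and hold it still and level, scale side up, with the tip over the drip tray about 10 cm above the tray's rim, so that it can be read while drips fall in the tray. Finish while still holding it there; do not put it down, and leave the tray, the red tin, the white bottle and the brush where they are.

Things in the scene. Friction and masses are not known exactly. Their poses are not given: they have to be found in the camera images.
- gauge_rod: Dipstick, 0.12 kg. Steel blade 145 long, 9 wide (y), 5 thick (z), brass collar disc 34 diameter, yellow handle 85 long, 14 wide (y), 22 high (z). Origin: blade axis at the collar's tip-side face. +x to the tip; collar x -6 to 0, handle x -105 to -20, wire eye to -123. +z: scale side (dark marks). Starts level, scale up, in the tray slots, handle beyond the tray's -x end, 40 mm above the bench.
- rod_tip (a point): Very tip of the gauge rod's blade, 145 mm from the collar's face; it tapers to a 4 x 2.4 mm nose over the last 6 mm. Axes as the gauge rod's.
- guide_tube: Steel guide tube fixed on the pot. Origin: centre of its open mouth, 165 mm above the bench. +z: the tube's axis, up and out of the mouth, 45 degrees above level; the rod goes in along -z. Bore 12 mm, widening over the last 16 mm to a flare 28 mm inside, 35 mm outside; the collar stops on this rim. Hollow behind for more than the rod's 145 mm. +x is level.
- pot: Varnish feed pot, fixed on the bench: green upright steel cylinder, diameter 150 mm, bolted lid of diameter 172 mm, lid top at 164 mm, small gauge and plug on it up to 185 mm. Origin: centre of its underside. The guide tube slants out of its +y side: mouth centre at y +125, z +165 mm. A brass outlet cock sticks out low, 110 mm from the axis, between its -x and +y sides.
- drip_tray: Loose grey sheet-steel tray, 120 (x) x 100 mm (y), 0.8 kg, side walls 29 mm high; in the middle of each short end an upright plate 50 mm wide, 63 mm high (the rim) with a slot 16 mm wide, open at the top, floor at 48 mm. The slots carry the rod's blade along x, tip to +x, collar face about 12 mm outside the -x end. Origin: centre of its underside; z up.
- varnish_tin: Bystander, loose: red tin, diameter 70 mm, 79 mm high. Origin: centre of its underside.
- flux_bottle: Bystander, loose: white plastic bottle with red nozzle, diameter 53 mm, 156 mm high. Origin: centre of its underside.
- brush: Bystander, loose: flat varnish brush with wooden handle, 193 x 45 x 13 mm, lying along its x. Origin: centre of its underside.

How it is judged:
By the outcome, as a careful person would: the job done as asked, in the order asked, and still so for the second after the job is handed in, while the arm keeps its last pose, push and grip.
It also fails if it takes over 51 s, if anything falls off the work surface, if the arm or the gripper's body presses on something with over 40 N, if the wrist force passes 120 N, or if a joint passes its speed limit or range.

## Working session

There is one attempt and no reset: what is moved stays moved. The work goes in short steps, Python scripts to look and compute and a tool call to move; the robot and the scene stay as the last step left them, time stands still between calls to the robot, and variables do not carry over. Pictures are saved under pics/ and viewed, at most 10 in all, crops included, and the job is handed in when it is done.

Besides the shell and the picture viewer there is one more tool, called after "Call:" by a JSON object that holds its "method" and its "body". carry_out: Moves the arm, as the interface text tells. Its arguments: {"type":"object","properties":{"increments":{"type":"array"},"force":{"type":"number"}},"required":["increments"]}

```bash
mkdir -p pics; ls
python3 - <<'E'
from bench import sense,viewer,order,r
import cv2
for n in("scene","top"):
    cv2.imwrite(f"pics/{n}0.png",viewer.snapshot(n)[:,:,::-1])
    print(n,viewer.get_calibration(n))
s=sense();print(s,r.tcp_to_grasp)
E
```

```text
pics
scene {'fx': 497.6357879827135, 'fy': 497.6357879827135, 'cx': 320.83529721140013, 'cy': 197.48046866052889, 'k1': 0.02995923515606001, 'R': array([[-0.74683474, -0.6650061 , -0.00218388],
       [-0.49088364,  0.55349612, -0.67281149],
       [ 0.44863251, -0.50140696, -0.73981074]]), 't': array([ 462.66743283,  332.05404177, 1039.95020312])}
top {'fx': 518.8717240515183, 'fy': 518.8717240515183, 'cx': 315.17153414744274, 'cy': 207.9466209392741, 'k1': -0.06259172380019798, 'R': array([[ 0.02006221, -0.99940096,  0.02819991],
       [-0.98773962, -0.02417989, -0.15422639],
       [ 0.15481587, -0.02476005, -0.98763302]]), 't': array([   7.22333457,  577.41507378, 1454.98057583])}
{'time': 0.1, 'joint_pos': array([-7.50789169e+01,  7.50989921e+00,  8.53246524e+01,  5.15169795e-05,
        8.72610558e+01, -4.89334071e+00]), 'qd': array([ 0.07294177, -0.02201329, -0.23066581,  0.0940816 , -0.00482045,
        0.01066212]), 'joint_efforts': array([ 1.73267701e-03, -5.70947671e+01, -5.01943946e+01,  2.05216622e-05,
        8.01601476e-03, -1.28407169e-05]), 'tool_pos': array([ 203.27388655, -563.98448593,  230.34306365]), 'tcp_rot': array([-1.79904745e+02, -8.20668364e-03,  1.98144145e+01]), 'ft_force': array([-0.76084986, -0.41915761,  0.13299979]), 'wrist_torque': array([-0.02081504,  0.00344205,  0.03092431]), 'grip_force': 0.0, 'finger_gap': 85.39249082860772} 18.700000000000003
```

View pics/scene0.png

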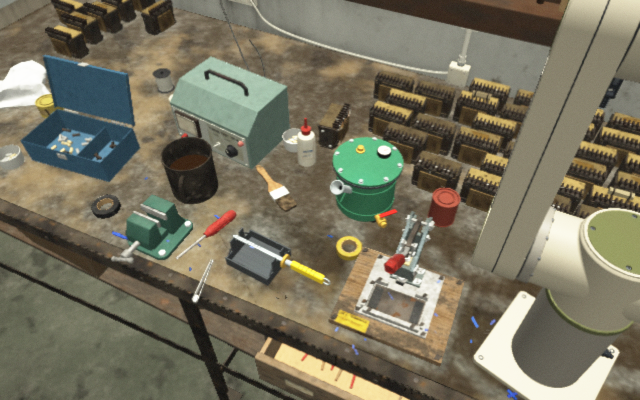

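View pics/top0.png

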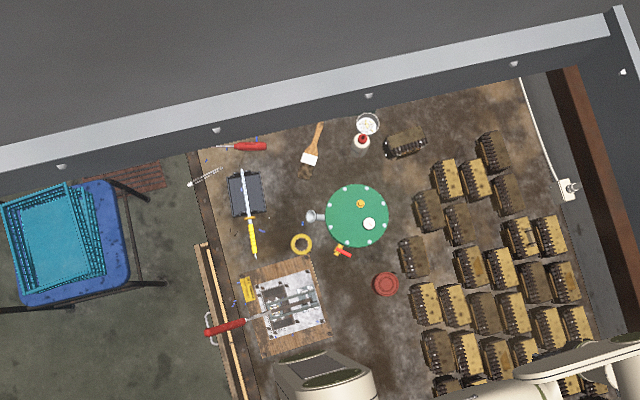

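The scene view shows the tray at about (258,255), the rod's yellow handle at (305,272), the pot at (367,175) with the tube mouth near (337,187). In the top view, the rod runs from (242,170) to (255,257) and the tube mouth is near (311,216). I'll zoom both.

Run:
```python
import cv2,numpy as np
t=cv2.imread("pics/top0.png");s=cv2.imread("pics/scene0.png")
a=cv2.resize(t[160:270,220:400],None,fx=4.4,fy=4.4,interpolation=cv2.INTER_CUBIC)[:,:792]
cv2.imwrite("pics/topz.png",a)
b=cv2.resize(s[130:300,210:410],None,fx=3.5,fy=3.5,interpolation=cv2.INTER_CUBIC)
cv2.imwrite("pics/scz.png",b)
```

```text
(no output)
```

View pics/topz.png

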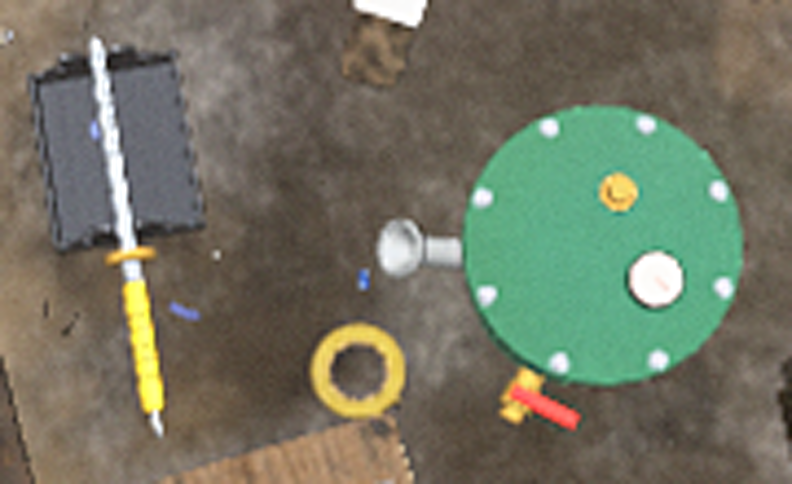

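View pics/scz.png

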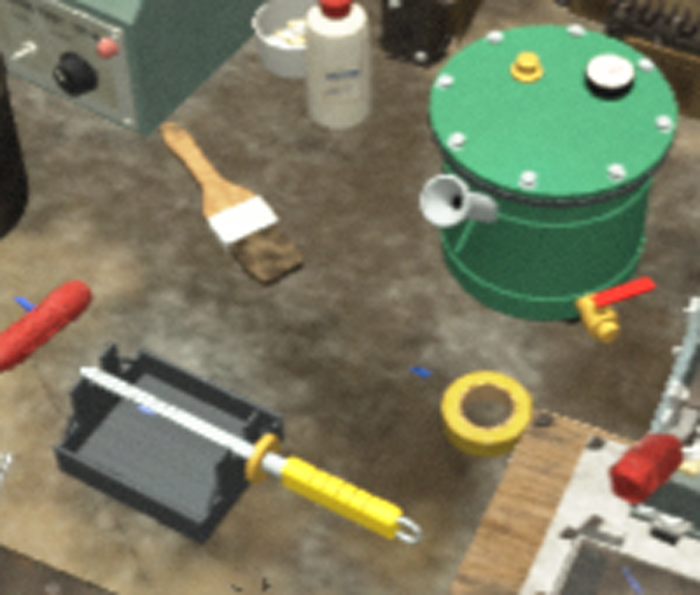

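The zoomed views show the rod's tip (95,40), collar (131,255), handle (136,280) to (153,410) and the mouth (401,247) in the top crop. In the scene crop the mouth is at about (444,201), the tip at (83,372) and the collar at (262,457). I'll turn these into positions.

```bash
cat > h.py <<'E'
import numpy as np,cv2
from bench import sense,viewer,order,r
from scipy.spatial.transform import Rotation as Ro
from scipy.optimize import least_squares
def ray(c,u,v):
    d=np.array([(u-c['cx'])/c['fx'],(v-c['cy'])/c['fy']]);x=d.copy()
    for _ in range(20): x=d/(1+c['k1']*(x@x))
    R=c['R'];w=R.T@np.r_[x,1];return -R.T@c['t'],w/np.linalg.norm(w)
def onz(c,u,v,z):
    o,w=ray(c,u,v);return o+w*(z-o[2])/w[2]
def proj(c,X):
    p=np.atleast_2d(X)@c['R'].T+c['t'];s=p[:,:2]/p[:,2:]
    s=s*(1+c['k1']*(s**2).sum(1,keepdims=True));return s*[c['fx'],c['fy']]+[c['cx'],c['cy']]
def tri(rs):
    A=sum(np.eye(3)-np.outer(w,w) for o,w in rs);b=sum((np.eye(3)-np.outer(w,w))@o for o,w in rs)
    X=np.linalg.solve(A,b);return X,[np.linalg.norm((np.eye(3)-np.outer(w,w))@(X-o)) for o,w in rs]
E
python3 - <<'E'
from h import *
np.set_printoptions(precision=1,suppress=True)
T=viewer.get_calibration("top");S=viewer.get_calibration("scene")
print([a for a in dir(r) if a[0]!='_'])
t=lambda u,v:(220+(u+.5)/4.4-.5,160+(v+.5)/4.4-.5)
s=lambda u,v:(210+(u+.5)/3.5-.5,130+(v+.5)/3.5-.5)
P={'tip':((95,40),(83,372),50.5),'collar':((131,255),(262,457),50.5),'hs':((136,280),(285,470),61),'he':((153,410),(398,525),61),
 'mouth':((401,247),(444,201),165),'lid':((603,245),(553,110),164),'eye':((158,433),(411,532),50)}
for k,(a,b,z) in P.items():
    X,e=tri([ray(T,*t(*a)),ray(S,*s(*b))])
    print(k,'tri',X,e,'top',onz(T,*t(*a),z),'scene',onz(S,*s(*b),z))
# lid outline: circle fit by green in top at z=164
im=cv2.imread("pics/top0.png");h=cv2.cvtColor(im,cv2.COLOR_BGR2HSV)
m=cv2.inRange(h,(60,90,50),(95,255,255));n,l,st,ce=cv2.connectedComponentsWithStats(m)
i=l[230,345];c=max(cv2.findContours((l==i).astype('u1'),0,1)[0],key=len)[:,0]
c=cv2.convexHull(c)[:,0]
w=np.array([onz(T,*p,164)[:2] for p in c])
f=least_squares(lambda q:np.hypot(*(w-q[:2]).T)-q[2],[*w.mean(0),86],loss='soft_l1')
print('lid',f.x)
for n,(u,v),z in[('tin',(386,284),79),('bottle',(362,140),156),('brush',(312,145),10),('tray tl',(228.5,178.5),29),('tray br',(265.5,211),29)]:print(n,onz(T,u,v,z))
E
```

```text
['PlanningError', 'tcp_to_grasp']
tip tri [686.7 237.8  51.4] [np.float64(0.658559907368403), np.float64(0.6585599073683689)] top [686.3 237.5  50.5] scene [687.9 237.8  50.5]
collar tri [544.  208.2  54.3] [np.float64(0.9646716160728684), np.float64(0.9646716160728369)] top [543.7 208.   50.5] scene [546.9 206.9  50.5]
hs tri [527.7 204.4  51.1] [np.float64(0.4659595955799979), np.float64(0.4659595955800724)] top [526.1 203.1  61. ] scene [523.  209.2  61. ]
he tri [443.  189.5  55.9] [np.float64(0.06685624886223115), np.float64(0.06685624886228067)] top [442.6 189.   61. ] scene [440.9 192.   61. ]
mouth tri [538.1  35.  164.9] [np.float64(1.217780037008762), np.float64(1.2177800370087934)] top [537.1  34.4 165. ] scene [539.1  35.7 165. ]
lid tri [543.4 -88.  156.2] [np.float64(1.0462217379617462), np.float64(1.0462217379617793)] top [541.3 -87.6 164. ] scene [539.6 -80.7 164. ]
eye tri [430.6 187.2  57. ] [np.float64(2.793628143828947), np.float64(2.7936281438289092)] top [428.6 186.3  50. ] scene [436.  185.1  50. ]
lid [541.5 -86.6  84.8]
tin [ 362.8 -180.1   79. ]
bottle [ 751.2 -101.7  156. ]
brush [774.5  32.6  10. ]
tray tl [660.9 276.2  29. ]
tray br [567.  164.2  29. ]
```

```bash
cat >> h.py <<'E'
rz=lambda a:Ro.from_euler('z',a,degrees=True);ry=lambda a:Ro.from_euler('y',a,degrees=True)
def fkR(q): return rz(q[0])*ry(q[1]+q[2])*rz(q[3])*ry(q[4])*rz(q[5]+90)
def wrist(Rt,j1,al):
    e=(ry(-al)*rz(-j1)*Rt).as_euler('ZYZ',degrees=True);out=[]
    j4,j5,j6=e[0],e[1],e[2]-90
    w=lambda a,lo:(a-lo)%360+lo
    return w(j4,-104),j5,w(j6,-180)
E
python3 - <<'E'
from h import *
np.set_printoptions(precision=1,suppress=True)
s=sense();print(fkR(s['joint_pos']).as_matrix(),Ro.from_euler('xyz',s['tcp_rot'],degrees=True).as_matrix())
def tool(x,z,sg): # rod x, rod z -> tool: z=-rodz, x=sg*rodx
    x,z=np.array(x)*sg,-np.array(z);return Ro.from_matrix(np.c_[x,np.cross(z,x),z])
c,si=np.cos(np.radians(11.4)),np.sin(np.radians(11.4))
d=np.array([.02,-.707,-.707]);d/=np.linalg.norm(d);z0=np.array([.02,-.707,.707]);z0-=z0@d*d;z0/=np.linalg.norm(z0)
for sg in(1,-1):
  print('grasp',sg,wrist(tool([c,si,0],[0,0,1],sg),22,95))
  for ph in(-45,0,45,90):
    z=Ro.from_rotvec(d*np.radians(ph)).apply(z0)
    for al in(85,105):
      print(sg,ph,al,-z,np.array(wrist(tool(d,z,sg),15,al)))
E
```

```text
[[ 0.9  0.3 -0. ]
 [ 0.3 -0.9  0. ]
 [ 0.  -0.  -1. ]] [[ 0.9  0.3 -0. ]
 [ 0.3 -0.9  0. ]
 [ 0.  -0.  -1. ]]
grasp 1 (np.float64(0.0), np.float64(85.0), np.float64(100.60000000000002))
1 -45 85 [-0.7  0.5 -0.5] [  55.4  127.9 -163.5]
1 -45 105 [-0.7  0.5 -0.5] [ 45.8 115.  178.4]
1 0 85 [-0.   0.7 -0.7] [  43.7   84.2 -166.9]
1 0 105 [-0.   0.7 -0.7] [ 47.   70.1 178.5]
1 45 85 [ 0.7  0.5 -0.5] [  29.6   40.8 -159.9]
1 45 105 [ 0.7  0.5 -0.5] [ 49.6  25.1 176.6]
1 90 85 [ 1.  0. -0.] [-69.9  14.3 -65.7]
1 90 105 [ 1.  0. -0.] [222.6  20.    4.2]
grasp -1 (np.float64(0.0), np.float64(85.0), np.float64(-79.4))
-1 -45 85 [-0.7  0.5 -0.5] [ 55.4 127.9  16.5]
-1 -45 105 [-0.7  0.5 -0.5] [ 45.8 115.   -1.6]
-1 0 85 [-0.   0.7 -0.7] [43.7 84.2 13.1]
-1 0 105 [-0.   0.7 -0.7] [47.  70.1 -1.5]
-1 45 85 [ 0.7  0.5 -0.5] [29.6 40.8 20.1]
-1 45 105 [ 0.7  0.5 -0.5] [49.6 25.1 -3.4]
-1 90 85 [ 1.  0. -0.] [-69.9  14.3 114.3]
-1 90 105 [ 1.  0. -0.] [ 222.6   20.  -175.8]
```

```bash
cat >> h.py <<'E'
import json,os
def cmd():
    if os.path.exists('cmd.json'):
        d=json.load(open('cmd.json'));return np.array(d['p']),Ro.from_quat(d['q'])
    return np.array([203.39,-564.48,231.292]),rz(-75.08+4.893+90)*Ro.from_euler('x',180,degrees=True)
def commit(row):
    p,R=cmd();p=p+R.apply(np.array(row[:3])*400);R=R*Ro.from_rotvec(np.array(row[3:6])*2*np.pi)
    json.dump(dict(p=p.tolist(),q=R.as_quat().tolist()),open('cmd.json','w'))
def inc(p1,R1):
    p,R=cmd();d=R.inv().apply(np.array(p1)-p);w=(R.inv()*R1).as_rotvec()
    print('inc',np.round(np.r_[d/400,w/2/np.pi],4).tolist(),'rows>=',np.round([np.linalg.norm(d)/62.5,np.degrees(np.linalg.norm(w))/10.7],1))
def tool(x,z,sg=-1):
    x=np.array(x,float)*sg;z=-np.array(z,float);z/=np.linalg.norm(z);x-=x@z*z;x/=np.linalg.norm(x);return Ro.from_matrix(np.c_[x,np.cross(z,x),z])
down=lambda yaw:rz(yaw)*Ro.from_euler('x',180,degrees=True)
def rep():
    s=sense();p,R=cmd();Rm=Ro.from_euler('xyz',s['tcp_rot'],degrees=True)
    print('t',round(s['time'],2),'p',s['tool_pos'].round(1),'err',(s['tool_pos']-p).round(2),'rot err',np.degrees((R.inv()*Rm).as_rotvec()).round(2),'F',s['ft_force'].round(1),'M',s['wrist_torque'].round(2),'gap',round(s['finger_gap'],1),'grip',round(s['grip_force'],1),'q',s['joint_pos'].round(1))
E
python3 - <<'E'
from h import *
np.set_printoptions(precision=3,suppress=True)
c=viewer.get_calibration("wrist");s=sense();Rm=Ro.from_euler('xyz',s['tcp_rot'],degrees=True)
print(c['fx'],c['k1'],'cam in tool',Rm.inv().apply(-c['R'].T@c['t']-s['tool_pos']),(c['R']@Rm.as_matrix()))
inc([430,20,330],down(105))
inc([430,20,330],down(125))
E
```

```text
301.84194289758597 0.01720524825650011 cam in tool [  71.806    0.793 -141.363] [[-0.001  1.    -0.   ]
 [-0.96  -0.001 -0.279]
 [-0.279 -0.     0.96 ]]
inc [1.0283, -1.1827, -0.2468, 0.0, 0.0, -0.2366] rows>= [10.2  8. ]
inc [1.0283, -1.1827, -0.2468, 0.0, 0.0, -0.2922] rows>= [10.2  9.8]
```

Run:
```python
from h import *
inc([390,-250,330],down(60))
```

```text
inc [0.7054, -0.5815, -0.2468, 0.0, 0.0, -0.1116] rows>= [6.1 3.8]
```

Call:
{"method": "carry_out", "body": {"increments": [0.04,-0.03,-0.04,0,0,-0.006,1,0.12,-0.1,-0.1,0,0,-0.02,1,0.22,-0.18,-0.16,0,0,-0.035,1,0.32,-0.26,-0.2,0,0,-0.05,1,0.42,-0.345,-0.24,0,0,-0.067,1,0.52,-0.43,-0.25,0,0,-0.083,1,0.61,-0.505,-0.25,0,0,-0.097,1,0.67,-0.555,-0.25,0,0,-0.106,1,0.7,-0.58,-0.25,0,0,-0.11,1,0.7,-0.58,-0.25,0,0,-0.11,1]}}

```text
time: 1.35
tool_pos: [388.3, -251.0, 331.1]
tcp_rot: [-180.0, 0.0, 59.5]
ft_force: [-0.3, 0.9, -0.4]
finger_gap: 85.3
grip_force: 0.0
```

Run:
```python
from h import *
commit([0.70,-0.58,-0.25,0,0,-0.11]);rep()
inc([530,60,310],down(95))
```

```text
t 1.35 p [ 388.3 -251.   331.1] err [ 0.14  0.3  -0.23] rot err [ 0.02 -0.01 -0.05] F [-0.3  0.9 -0.4] M [-0.    0.02 -0.06] gap 85.3 grip 0.0 q [-39.2 -15.2  96.6  -0.   98.6  -8.7]
inc [0.8504, -0.0908, 0.0532, -0.0, 0.0, -0.0989] rows>= [5.5 3.3]
```

Call:
{"method": "carry_out", "body": {"increments": [0.05,-0.005,0.003,0,0,-0.006,1,0.15,-0.015,0.009,0,0,-0.018,1,0.27,-0.029,0.017,0,0,-0.031,1,0.4,-0.043,0.025,0,0,-0.046,1,0.53,-0.057,0.033,0,0,-0.062,1,0.65,-0.069,0.041,0,0,-0.076,1,0.75,-0.08,0.047,0,0,-0.087,1,0.82,-0.088,0.051,0,0,-0.096,1,0.85,-0.091,0.053,0,0,-0.099,1,0.85,-0.091,0.053,0,0,-0.099,1]}}

```text
time: 2.6
tool_pos: [530.0, 59.1, 309.7]
tcp_rot: [-179.9, 0.0, 95.0]
ft_force: [-0.6, -0.5, -0.6]
finger_gap: 85.2
grip_force: 0.0
```

Run:
```python
from h import *
commit([0.85,-0.091,0.053,0,0,-0.099]);rep()
c=viewer.get_calibration("wrist");im=viewer.snapshot("wrist")[:,:,::-1]
import pickle;pickle.dump(c,open('w1.pkl','wb'))
cv2.imwrite("pics/w1.png",im)
u,v=proj(c,[538,35,165])[0];print(u,v)
u0,v0=int(u)-80,int(v)-60;print(u0,v0)
cv2.imwrite("pics/w1z.png",cv2.resize(im[v0:v0+120,u0:u0+160],None,fx=5,fy=5,interpolation=cv2.INTER_CUBIC))
inc([480,196,180],down(191.4))
```

```text
t 2.6 p [530.   59.1 309.7] err [ 0.11 -0.8  -0.39] rot err [ 0.05 -0.02  0.07] F [-0.6 -0.5 -0.6] M [0.02 0.02 0.02] gap 85.2 grip 0.0 q [ 0.9 -4.  88.8 -0.  95.2 -4.1]
324.27676015656 211.67804129186143
244 151
inc [0.3499, -0.0942, 0.3252, -0.0, 0.0, -0.2676] rows>= [3.1 9. ]
```

View pics/w1z.png

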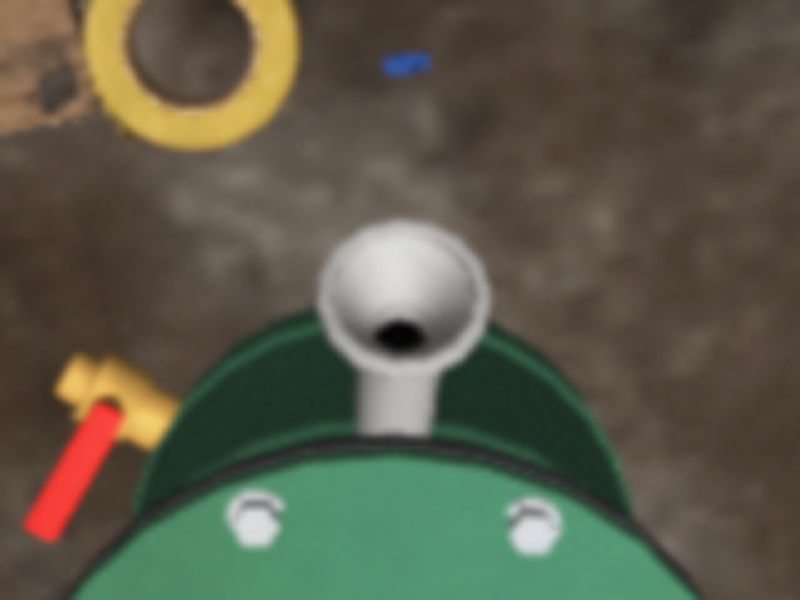

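The wrist crop shows the flare's rim centred at (404,297) (about 173 px wide), the bore's dark throat at about (398,337) and the neck centred at x = 396 near row 430.

Run:
```python
from h import *
import pickle
np.set_printoptions(precision=2,suppress=True)
c=pickle.load(open('w1.pkl','rb'));T=viewer.get_calibration("top");S=viewer.get_calibration("scene")
px=lambda x,y:(244+(x+.5)/5-.5,151+(y+.5)/5-.5)
W=onz(c,*px(404.5,297.5),165);print('mouth wrist',W)
t=(220+(401.5)/4.4-.5,160+247.5/4.4-.5);s=(210+444.5/3.5-.5,130+201.5/3.5-.5)
print(tri([ray(c,*px(404.5,297.5)),ray(T,*t),ray(S,*s)]))
for yaw in(-2,0,2,4,6):
    a=np.radians(yaw);z=np.array([-np.sin(a),np.cos(a),1])/2**.5
    pr=proj(c,[W-16*z,W-50*z]);print(yaw,((pr-[244-.4,151-.4])*5))
# lid from wrist: bolts
for b in((256,520),(533,527)):print('bolt',onz(c,*px(*b),168))
x=np.array([np.cos(.2),np.sin(.2),0])
```

```text
mouth wrist [538.07  36.67 165.  ]
(array([538.09,  35.53, 164.71]), [np.float64(0.9890363998768449), np.float64(1.5236464099249039), np.float64(1.0855138801387123)])
-2 [[396.77 331.8 ]
 [382.43 395.43]]
0 [[398.65 331.98]
 [387.81 395.95]]
2 [[400.54 332.11]
 [393.2  396.3 ]]
4 [[402.43 332.17]
 [398.6  396.47]]
6 [[404.33 332.16]
 [404.   396.47]]
bolt [511.84 -13.01 168.  ]
bolt [568.88  -9.66 168.  ]
```

Call:
{"method": "carry_out", "body": {"increments": [0.02,-0.005,0.02,0,0,-0.01,1,0.06,-0.016,0.06,0,0,-0.035,1,0.1,-0.027,0.1,0,0,-0.063,1,0.15,-0.04,0.14,0,0,-0.092,1,0.2,-0.053,0.19,0,0,-0.12,1,0.24,-0.065,0.23,0,0,-0.149,1,0.28,-0.075,0.26,0,0,-0.178,1,0.32,-0.085,0.295,0,0,-0.207,1,0.34,-0.092,0.315,0,0,-0.235,1,0.35,-0.094,0.325,0,0,-0.26,1]}}

```text
time: 3.9
tool_pos: [479.9, 194.9, 179.7]
tcp_rot: [-180.0, -0.0, -171.2]
ft_force: [-0.5, 0.3, -0.2]
finger_gap: 85.6
grip_force: 0.0
```

Run:
```python
from h import *
commit([0.35,-0.094,0.325,0,0,-0.26]);rep()
c=viewer.get_calibration("wrist");im=viewer.snapshot("wrist")[:,:,::-1]
import pickle;pickle.dump(c,open('w2.pkl','wb'))
cv2.imwrite("pics/w2.png",im)
for p in([686.5,237.7,50.5],[544.4,209,50.5],[483.6,196.8,61],[441,188.3,61]):print(proj(c,p)[0].round(1))
```

```text
t 3.9 p [479.9 194.9 179.7] err [-0.2  -1.18 -0.35] rot err [ 0.03  0.03 -0.19] F [-0.5  0.3 -0.2] M [ 0.   -0.02  0.05] gap 85.6 grip 0.0 q [ 16.4  -3.5 102.   -0.   81.6 -82.4]
[329.4 374.1]
[324.1 255.9]
[321.5 198.5]
[319.5 149.7]
```

View pics/w2.png

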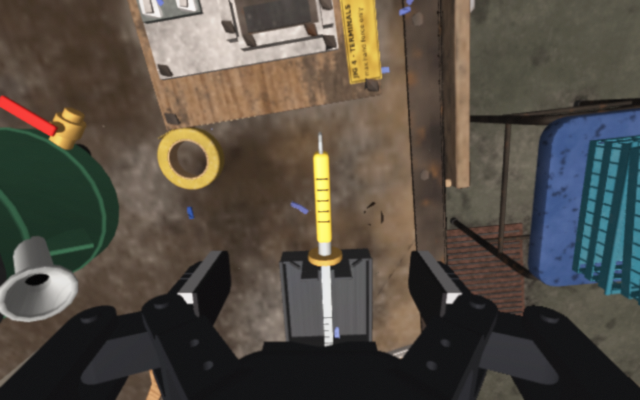

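The wrist view shows the yellow handle from (321,153) to (323,242), the collar at (324,257) and blade at (328,340), close to prediction. I'll fit the handle by colour.

Run:
```python
from h import *
import pickle
np.set_printoptions(precision=2,suppress=True)
c=pickle.load(open('w2.pkl','rb'));im=cv2.imread('pics/w2.png');h=cv2.cvtColor(im,cv2.COLOR_BGR2HSV)
m=cv2.inRange(h,(20,120,120),(35,255,255));m[:,:300]=0;m[:,345:]=0;m[:145]=0;m[246:]=0
m=cv2.morphologyEx(m,cv2.MORPH_CLOSE,np.ones((5,5),'u1'))
ys=np.arange(156,240);cx=np.array([np.mean(np.where(m[y])[0]) for y in ys]);print('rows',np.where(m.any(1))[0][[0,-1]])
k=np.polyfit(ys,cx,1);g=lambda y:onz(c,np.polyval(k,y),y,61)
y0,y1=np.where(m.any(1))[0][[0,-1]]
a,b=g(y0-.5),g(y1+.5);d=b-a;yaw=np.degrees(np.arctan2(d[1],d[0]));print('handle',a,b,np.linalg.norm(d),yaw)
print('collar',onz(c,324.3,257,55),'blade',onz(c,328,340,53))
```

```text
rows [151 241]
handle [441.52 189.33  61.  ] [524.59 205.34  61.  ] 84.60308015348886 10.907888163000615
collar [543.26 208.94  55.  ] blade [639.74 228.38  53.  ]
```

Run:
```python
from h import *
inc([483,197.4,33],down(191.15))
```

```text
inc [-0.0078, 0.0022, 0.3677, -0.0, 0.0, -0.0069] rows>= [2.4 0.2]
```

Call:
{"method": "carry_out", "body": {"increments": [-0.004,0.001,0.03,0,0,-0.003,1,-0.008,0.002,0.1,0,0,-0.007,1,-0.008,0.002,0.2,0,0,-0.007,1,-0.008,0.002,0.28,0,0,-0.007,1,-0.008,0.002,0.34,0,0,-0.007,1,-0.008,0.002,0.362,0,0,-0.007,1,-0.008,0.002,0.368,0,0,-0.007,1,-0.008,0.002,0.368,0,0,-0.007,0,-0.008,0.002,0.368,0,0,-0.007,-0.6,-0.008,0.002,0.368,0,0,-0.007,-1], "force": 60}}

```text
time: 5.2
tool_pos: [483.7, 197.5, 33.7]
tcp_rot: [180.0, 0.1, -168.8]
ft_force: [-0.7, -0.5, -0.3]
finger_gap: 32.1
grip_force: 0.0
```

Call:
{"method": "carry_out", "body": {"increments": [0,0,0,0,0,0,-1,0,0,0,0,0,0,-1,0,0,0,0,0,0,-1,0,0,0,0,0,0,-1,0,0,0,0,0,0,-1,0,0,-0.01,0,0,0,-1,0,0,-0.03,0,0,0,-1,0,0,-0.06,0,0,0,-1,0,0,-0.08,0,0,0,-1,0,0,-0.08,0,0,0,-1]}}

```text
time: 6.45
tool_pos: [484.0, 197.6, 66.2]
tcp_rot: [180.0, 0.1, -168.8]
ft_force: [-0.3, 0.2, -1.6]
finger_gap: 12.8
grip_force: 60.8
```

```bash
cat >> h.py <<'E'
def shot(tag):
    c=viewer.get_calibration("wrist");im=viewer.snapshot("wrist")[:,:,::-1].copy();cv2.imwrite(f'pics/{tag}.png',im);return c,im
M=np.array([538.1,36.0,165.]);yaw=2.7
def tubeax(yaw=yaw):
    a=np.radians(yaw);return np.array([-np.sin(a),np.cos(a),1])/2**.5
# rod origin in tool frame at grasp (TCP 483,197.4,33; rod origin 544.4,209.4,50.5)
OFF=np.array([-62.5,0,-17.5])
def ins(dist,M=M,yaw=yaw):   # tool pose with collar face dist above mouth
    z=tubeax(yaw);up=np.array([0,0,1.]);R=tool(-z,up-(up@z)*z);return M+dist*z-R.apply(OFF),R
E
python3 - <<'E'
from h import *
commit([-0.008,0.002,0.368,0,0,-0.007]);commit([0,0,-0.08,0,0,0]);rep()
p,R=ins(185);print(p,R.as_euler('xyz',degrees=True));inc(p,R)
for d in(185,0):
  p,R=ins(d);print(d,p,wrist(R,12,100))
E
```

```text
t 6.45 p [484.  197.6  66.2] err [0.88 0.25 1.29] rot err [-0.01 -0.13  0.  ] F [-0.3  0.2 -1.6] M [0.02 0.06 0.03] gap 12.8 grip 60.8 q [ 16.6   3.8 107.1   0.   68.9 -84.6]
[529.27303796 223.17527812 327.63455967] [180.  -45.   92.7]
inc [-0.1257, 0.041, -0.6569, -0.1068, 0.0921, 0.2578] rows>= [4.3 9.9]
185 [529.27303796 223.17527812 327.63455967] (np.float64(45.88755231884207), np.float64(76.3893410806326), np.float64(-0.6044200786976148))
0 [535.43525674  92.50574434 196.81980515] (np.float64(45.88755231884207), np.float64(76.3893410806326), np.float64(-0.6044200786976148))
```

Call:
{"method": "carry_out", "body": {"increments": [0,0,-0.03,0,0,0,-1,0,0,-0.1,0,0,0,-1,0,0,-0.2,0,0,0,-1,0,0,-0.3,-0.003,0.003,0.007,-1,-0.01,0.004,-0.38,-0.01,0.009,0.025,-1,-0.02,0.008,-0.45,-0.021,0.018,0.05,-1,-0.035,0.012,-0.51,-0.031,0.027,0.075,-1,-0.05,0.017,-0.55,-0.041,0.036,0.1,-1,-0.055,0.019,-0.57,-0.048,0.041,0.115,-1,-0.06,0.02,-0.58,-0.05,0.043,0.12,-1]}}

```text
time: 7.7
tool_pos: [505.4, 209.2, 297.4]
tcp_rot: [168.9, -20.5, 149.3]
ft_force: [1.1, -1.1, -1.8]
finger_gap: 12.8
grip_force: 60.8
```

```bash
sed -i 's/^OFF=.*/OFF=np.array([-61.9,0,-16.8])/' h.py
python3 - <<'E'
from h import *
commit([-0.06,0.02,-0.58,-0.05,0.043,0.12]);rep()
inc(*ins(185))
E
```

```text
t 7.7 p [505.4 209.2 297.4] err [ 0.28 -0.64  0.47] rot err [-0.04  0.01  0.11] F [ 1.1 -1.1 -1.8] M [-0.15 -0.08 -0.01] gap 12.8 grip 60.8 q [  3.3   4.1  85.   21.  100.9 -51.8]
inc [-0.0071, 0.0729, -0.0721, -0.057, 0.0489, 0.1378] rows>= [0.7 5.3]
```

Call:
{"method": "carry_out", "body": {"increments": [0,0.004,-0.004,-0.003,0.003,0.007,-1,-0.001,0.013,-0.013,-0.01,0.009,0.025,-1,-0.003,0.026,-0.026,-0.02,0.017,0.048,-1,-0.004,0.039,-0.039,-0.03,0.026,0.073,-1,-0.005,0.052,-0.051,-0.041,0.035,0.098,-1,-0.006,0.063,-0.062,-0.05,0.042,0.12,-1,-0.007,0.07,-0.069,-0.055,0.047,0.132,-1,-0.007,0.073,-0.072,-0.057,0.049,0.138,-1,-0.007,0.073,-0.072,-0.057,0.049,0.138,-1,-0.007,0.073,-0.072,-0.057,0.049,0.138,-1]}}

```text
time: 8.95
tool_pos: [529.2, 222.5, 327.8]
tcp_rot: [-180.0, -45.0, 92.7]
ft_force: [-0.9, 0.5, -1.3]
finger_gap: 12.9
grip_force: 60.8
```

Run:
```python
from h import *
commit([-0.007,0.073,-0.072,-0.057,0.049,0.138]);rep()
T=viewer.get_calibration("top");S=viewer.get_calibration("scene")
t=viewer.snapshot("top")[:,:,::-1];s=viewer.snapshot("scene")[:,:,::-1];c,w=shot('w3')
cv2.imwrite('pics/t3.png',t);cv2.imwrite('pics/s3.png',s)
z=tubeax()
for n,k in(('T',T),('S',S),('W',c)):print(n,proj(k,[M+185*z,M+40*z,M]).round(1).tolist())
a=cv2.resize(t[170:250,270:350],(400,400),interpolation=cv2.INTER_CUBIC)
b=cv2.resize(s[110:210,280:380],(400,400),interpolation=cv2.INTER_CUBIC)
cv2.imwrite('pics/c3.png',np.vstack([np.hstack([a,b])]))
```

```text
t 8.95 p [529.2 222.5 327.8] err [-0.07  0.22  0.07] rot err [ 0.03 -0.03 -0.09] F [-0.9  0.5 -1.3] M [-0.43 -0.   -0.04] gap 12.9 grip 60.8 q [ -9.1  -1.1  95.3  44.   95.4 -11.3]
T [[256.5, 208.9], [299.5, 214.1], [310.1, 215.3]]
S [[297.3, 179.2], [329.2, 185.8], [336.7, 187.4]]
W [[317.3, 377.6], [317.6, 561.2], [317.7, 600.6]]
```

View pics/c3.png

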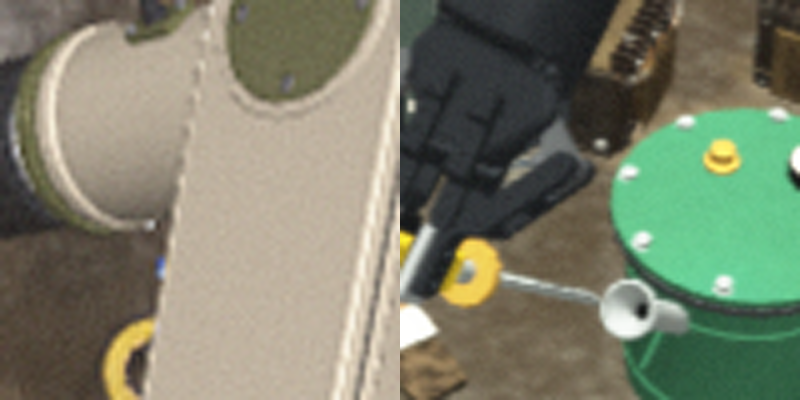

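View pics/w3.png

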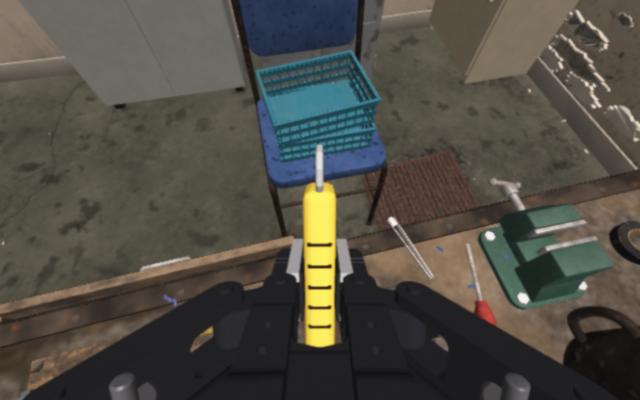

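The scene crop shows the collar at (472,271) and tip at about (602,299), within about 1 px of prediction and lined up with the mouth (630,308). The top view is hidden by the arm. The wrist view shows the handle straight between the pads at column 319. Start inserting.

Call:
{"method": "carry_out", "body": {"increments": [-0.015,0,0,0,0,0,-1,-0.035,0,0,0,0,0,-1,-0.055,0,0,0,0,0,-1,-0.075,0,0,0,0,0,-1,-0.09,0,0,0,0,0,-1,-0.1,0,0,0,0,0,-1,-0.11,0,0,0,0,0,-1,-0.12,0,0,0,0,0,-1,-0.125,0,0,0,0,0,-1,-0.125,0,0,0,0,0,-1]}}

```text
time: 10.35
tool_pos: [530.9, 187.0, 292.3]
tcp_rot: [-179.9, -45.0, 92.6]
ft_force: [0.0, 0.0, -0.6]
finger_gap: 13.0
grip_force: 60.8
```

```bash
cat >> h.py <<'E'
def ft():
    s=sense();Rm=Ro.from_euler('xyz',s['tcp_rot'],degrees=True).inv();p,R=cmd()
    z=tubeax();print('t',round(s['time'],2),'toolF',Rm.apply(s['ft_force']).round(1),'toolM',Rm.apply(s['wrist_torque']).round(2),'err tool',R.inv().apply(s['tool_pos']-p).round(2),'roterr',np.degrees((R.inv()*Rm.inv()).as_rotvec()).round(2),'d',((s['tool_pos']+Rm.inv().apply(OFF)-M)@z).round(1),'gap',s['finger_gap'].round(1))
E
python3 - <<'E'
from h import *
commit([-0.125,0,0,0,0,0]);ft()
s=viewer.snapshot("scene")[:,:,::-1]
cv2.imwrite('pics/c4.png',cv2.resize(s[150:220,280:380],(800,560),interpolation=cv2.INTER_CUBIC))
E
```

```text
Traceback (most recent call last):
  File "h.py", line 52, in ft
    z=tubeax();print('t',round(s['time'],2),'toolF',Rm.apply(s['ft_force']).round(1),'toolM',Rm.apply(s['wrist_torque']).round(2),'err tool',R.inv().apply(s['tool_pos']-p).round(2),'roterr',np.degrees((R.inv()*Rm.inv()).as_rotvec()).round(2),'d',((s['tool_pos']+Rm.inv().apply(OFF)-M)@z).round(1),'gap',s['finger_gap'].round(1))
                                                                                                                                                                                                                                                                                                               ^^^^^^^^^^^^^^^^^^^^^
AttributeError: 'float' object has no attribute 'round'
```

```bash
sed -i "s/s\['finger_gap'\].round(1)/round(s['finger_gap'],1)/" h.py; python3 -c "
from h import *
ft()"
```

```text
t 10.35 toolF [-0.4  0.   0.4] toolM [-0.   -0.43  0.02] err tool [-0.06 -0.01  0.01] roterr [0.   0.   0.01] d 135.0 gap 13.0
```

Call:
{"method": "carry_out", "body": {"increments": [-0.005,0,0,0,0,0,-1,-0.01,0,0,0,0,0,-1,-0.015,0,0,0,0,0,-1,-0.02,0,0,0,0,0,-1,-0.025,0,0,0,0,0,-1,-0.03,0,0,0,0,0,-1,-0.033,0,0,0,0,0,-1,-0.036,0,0,0,0,0,-1,-0.0375,0,0,0,0,0,-1,-0.0375,0,0,0,0,0,-1]}}

```text
time: 11.6
tool_pos: [531.4, 176.4, 281.7]
tcp_rot: [-179.9, -45.0, 92.6]
ft_force: [0.0, 0.3, -1.7]
finger_gap: 12.8
grip_force: 60.8
```

```bash
python3 -c "
from h import *
commit([-0.0375,0,0,0,0,0]);ft()"
```

```text
t 11.6 toolF [-0.9  0.   1.4] toolM [ 0.12 -0.25  0.1 ] err tool [-0.04 -0.03  0.02] roterr [ 0.01 -0.    0.  ] d 120.0 gap 12.8
```

Call:
{"method": "carry_out", "body": {"increments": [-0.01,0,0,0,0,0,-1,-0.02,0,0,0,0,0,-1,-0.03,0,0,0,0,0,-1,-0.04,0,0,0,0,0,-1,-0.05,0,0,0,0,0,-1,-0.06,0,0,0,0,0,-1,-0.065,0,0,0,0,0,-1,-0.07,0,0,0,0,0,-1,-0.075,0,0,0,0,0,-1,-0.075,0,0,0,0,0,-1]}}

```text
time: 12.85
tool_pos: [532.3, 155.1, 260.3]
tcp_rot: [-179.9, -45.0, 92.6]
ft_force: [-1.0, 0.7, -2.4]
finger_gap: 13.3
grip_force: 60.7
```

```bash
python3 -c "
from h import *
commit([-0.075,0,0,0,0,0]);ft()"
```

```text
t 12.85 toolF [-1.2 -0.9  2.2] toolM [ 0.11 -0.3   0.12] err tool [-0.22 -0.02  0.04] roterr [ 0.   -0.01  0.01] d 89.8 gap 13.3
```

Call:
{"method": "carry_out", "body": {"increments": [-0.01,0,0.0003,0,0,0,-1,-0.025,-0.0005,0.0007,0,0,0,-1,-0.04,-0.001,0.001,0,0,0,-1,-0.055,-0.001,0.001,0,0,0,-1,-0.07,-0.001,0.001,0,0,0,-1,-0.085,-0.001,0.001,0,0,0,-1,-0.1,-0.001,0.001,0,0,0,-1,-0.11,-0.001,0.001,0,0,0,-1,-0.12,-0.001,0.001,0,0,0,-1,-0.12,-0.001,0.001,0,0,0,-1]}}

```text
time: 14.1
tool_pos: [533.4, 121.5, 226.0]
tcp_rot: [-179.9, -45.0, 92.6]
ft_force: [0.7, -0.2, -1.8]
finger_gap: 13.2
grip_force: 60.8
```

```bash
python3 -c "
from h import *
commit([-0.12,-0.001,0.001,0,0,0]);ft()"
```

```text
t 14.1 toolF [-1.5  0.7  1.1] toolM [-0.03 -0.4   0.03] err tool [-0.27 -0.05  0.07] roterr [0.01 0.01 0.02] d 41.7 gap 13.2
```

Call:
{"method": "carry_out", "body": {"increments": [-0.01,0,0,0,0,0,-1,-0.022,0,0,0,0,0,-1,-0.034,0,0,0,0,0,-1,-0.046,0,0,0,0,0,-1,-0.058,0,0,0,0,0,-1,-0.068,0,0,0,0,0,-1,-0.076,0,0,0,0,0,-1,-0.083,0,0,0,0,0,-1,-0.088,0,0,0,0,0,-1,-0.09,0,0,0,0,0,-1]}}

```text
time: 15.35
tool_pos: [534.7, 96.1, 200.7]
tcp_rot: [-179.9, -45.0, 92.6]
ft_force: [0.6, 0.0, -2.1]
finger_gap: 13.3
grip_force: 60.8
```

```bash
python3 -c "
from h import *
commit([-0.09,0,0,0,0,0]);ft()"
```

```text
t 15.35 toolF [-1.5  0.6  1.5] toolM [ 0.03 -0.4   0.07] err tool [-0.07  0.01 -0.01] roterr [-0.  0.  0.] d 5.9 gap 13.3
```

Call:
{"method": "carry_out", "body": {"increments": [-0.002,0,0,0,0,0,-1,-0.004,0,0,0,0,0,-1,-0.006,0,0,0,0,0,-1,-0.008,0,0,0,0,0,-1,-0.009,0,0,0,0,0,-1,-0.01,0,0,0,0,0,-1,-0.011,0,0,0,0,0,-1,-0.012,0,0,0,0,0,-1,-0.0125,0,0,0,0,0,-1,-0.0125,0,0,0,0,0,-1]}}

```text
time: 16.6
tool_pos: [534.7, 94.2, 198.9]
tcp_rot: [180.0, -45.2, 92.8]
ft_force: [-2.3, 9.1, 9.5]
finger_gap: 12.8
grip_force: 60.9
```

```bash
python3 -c "
from h import *
commit([-0.0125,0,0,0,0,0]);ft()"
```

```text
t 16.6 toolF [13.2 -1.8 -0.1] toolM [0.42 1.61 0.1 ] err tool [ 2.31 -0.07 -0.07] roterr [ 0.05  0.19 -0.12] d 3.3 gap 12.8
```

Run:
```python
from h import *
s=viewer.snapshot("scene")[:,:,::-1];cv2.imwrite('pics/s5.png',s)
cv2.imwrite('pics/c5.png',cv2.resize(s[155:215,290:370],(800,600),interpolation=cv2.INTER_CUBIC))
S=viewer.get_calibration("scene");z=tubeax()
print(((proj(S,[M,M+3.3*z,M+9*z,M+20*z])-[290,155]+.5)*10).round(0).tolist())
```

```text
[[472.0, 329.0], [466.0, 327.0], [456.0, 325.0], [435.0, 321.0]]
```

View pics/c5.png

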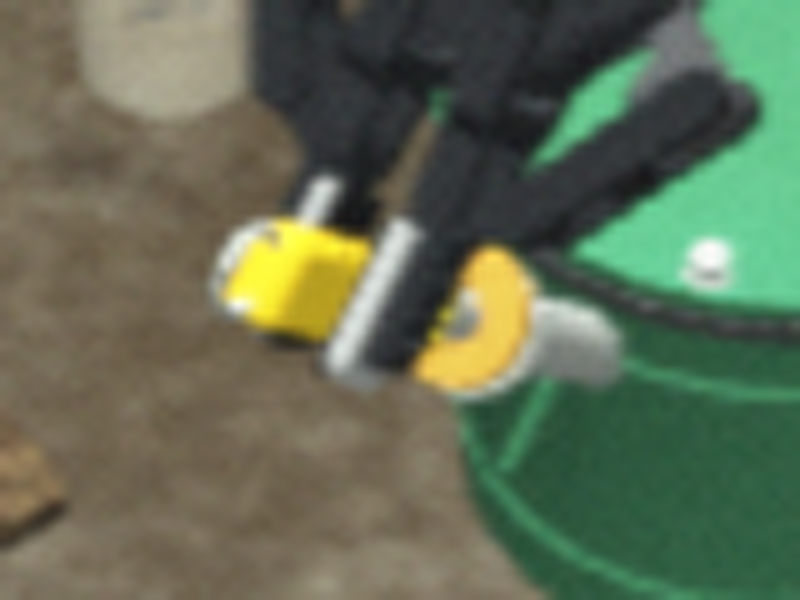

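The scene crop shows the brass collar (495,320) against the flare's rim, with only a thin sliver of rim visible at its lower right. I'll press lightly with a small wobble to confirm that it is fully home.

Call:
{"method": "carry_out", "body": {"increments": [-0.001,0,0,0,0.001,0,-1,-0.0025,0,0,0,0.0015,0,-1,-0.0025,0,0,0,0,0,-1,-0.0025,0,0,0,-0.0015,0,-1,-0.0025,0,0,0,0,0,-1,-0.0025,0,0,0,0,0.0015,-1,-0.0025,0,0,0,0,0,-1,-0.0025,0,0,0,0,-0.0015,-1,-0.0025,0,0,0,0,0,-1,-0.0025,0,0,0,0,0,-1]}}

```text
time: 17.9
tool_pos: [534.7, 94.2, 199.0]
tcp_rot: [180.0, -45.3, 92.8]
ft_force: [-3.9, 13.1, 13.1]
finger_gap: 13.1
grip_force: 60.9
```

```bash
python3 -c "
from h import *
commit([-0.0025,0,0,0,0,0]);ft()"
```

```text
t 17.9 toolF [18.6 -3.2  0.2] toolM [0.55 2.33 0.12] err tool [ 3.3  -0.07 -0.14] roterr [ 0.06  0.26 -0.16] d 3.2 gap 13.1
```

Call:
{"method": "carry_out", "body": {"increments": [0,-0.001,0,0,0,0,-1,0,-0.0015,0,0,0,0,-1,0.001,-0.002,0,0,0,0,-1,0.002,-0.002,0,0,0,0,-1,0.003,-0.002,0,0,0,0,-1,0.003,-0.002,0,0,0,0,-1,0.003,-0.002,0,0,0,0,-1,0.003,-0.002,0,0,0,0,-1,0.003,-0.002,0,0,0,0,-1,0.003,-0.002,0,0,0,0,-1], "force": 25}}

```text
time: 19.15
tool_pos: [534.5, 94.2, 199.0]
tcp_rot: [179.9, -45.2, 92.8]
ft_force: [0.8, 9.4, 6.7]
finger_gap: 13.2
grip_force: 60.7
```

```bash
python3 -c "
from h import *
commit([0.003,-0.002,0,0,0,0]);ft()"
```

```text
t 19.15 toolF [11.4  1.3  1.9] toolM [-0.1   1.43 -0.07] err tool [ 2.1   0.57 -0.17] roterr [-0.04  0.15 -0.14] d 3.3 gap 13.2
```

Call:
{"method": "carry_out", "body": {"increments": [0,0.0005,0,0,0,0,-1,0,0.0005,0,0,0,0,-1,0,0.0005,0,0,0,0,-1,0,0.0005,0,0,0,0,-1,0,0.0005,0,0,0,0,-1,0,0.0005,0,0,0,0,-1,0,0.0005,0,0,0,0,-1,0,0.0005,0,0,0,0,-1,0,0.0005,0,0,0,0,-1,0,0.0005,0,0,0,0,-1], "force": 60}}

```text
time: 20.4
tool_pos: [534.5, 94.2, 199.0]
tcp_rot: [179.9, -45.2, 92.8]
ft_force: [-1.2, 9.7, 8.3]
finger_gap: 12.7
grip_force: 60.7
```

```bash
python3 -c "
from h import *
commit([0,0.0005,0,0,0,0]);ft();s=viewer.snapshot('scene')[:,:,::-1];cv2.imwrite('pics/s6.png',s)"
```

```text
t 20.4 toolF [12.8 -0.7  1.1] toolM [ 0.01  1.48 -0.04] err tool [ 2.1   0.38 -0.14] roterr [-0.02  0.15 -0.13] d 3.3 gap 12.7
```

Call:
{"method": "carry_out", "body": {"increments": [0.01,0,0,0,0,0,-1,0.03,0,0,0,0,0,-1,0.06,0,0,0,0,0,-1,0.1,0,0,0,0,0,-1,0.14,0,0,0,0,0,-1,0.18,0,0,0,0,0,-1,0.22,0,0,0,0,0,-1,0.25,0,0,0,0,0,-1,0.27,0,0,0,0,0,-1,0.275,0,0,0,0,0,-1]}}

```text
time: 21.7
tool_pos: [530.7, 170.7, 275.5]
tcp_rot: [-180.0, -45.0, 92.6]
ft_force: [0.3, 0.2, -0.9]
finger_gap: 13.2
grip_force: 60.9
```

```bash
python3 -c "
from h import *
commit([0.275,0,0,0,0,0]);ft()"
```

```text
t 21.7 toolF [-0.5  0.3  0.8] toolM [ 0.03 -0.36 -0.08] err tool [ 0.42  0.03 -0.03] roterr [-0.   -0.01 -0.03] d 111.6 gap 13.2
```

Run:
```python
from h import *
np.set_printoptions(precision=1,suppress=True)
T=viewer.get_calibration("top");S=viewer.get_calibration("scene")
print(tri([ray(T,225,328),ray(S,395,263)]))
for z in(0,100,200):print(z,onz(T,225,328,z),onz(S,395,263,z),onz(S,415,222,z),onz(T,315,297,z))
```

```text
(array([256.4, 225.2, 335.9]), [np.float64(2.5299799986968186), np.float64(2.5299799986967644)])
0 [228.6 271.2   0. ] [369.3  12.5   0. ] [ 406.1 -125.5    0. ] [322.3  14.2   0. ]
100 [236.2 257.2 100. ] [336.4  76.2 100. ] [369.4 -48.  100. ] [323.8  17.  100. ]
200 [243.8 243.1 200. ] [303.4 139.9 200. ] [332.8  29.6 200. ] [325.3  19.8 200. ]
```

Call:
{"method": "carry_out", "body": {"increments": [0.015,0,0,0,0,0,-1,0.04,0,0,0,0,0,-1,0.07,0,0,0,0,0,-1,0.1,0,0,0,0,0,-1,0.13,0,0,0,0,0,-1,0.16,0,0,0,0,0,-1,0.18,0,0,0,0,0,-1,0.195,0,0,0,0,0,-1,0.2,0,0,0,0,0,-1,0.2,0,0,0,0,0,-1]}}

```text
time: 22.95
tool_pos: [528.1, 226.9, 331.6]
tcp_rot: [-179.9, -45.0, 92.6]
ft_force: [0.0, -0.8, -1.1]
finger_gap: 13.0
grip_force: 60.9
```

Run:
```python
from h import *
commit([0.2,0,0,0,0,0]);ft();rep()
d=np.array([np.cos(np.radians(11.15)),np.sin(np.radians(11.15)),0])
tip=np.array([615,223.3,0])+12*d;R=down(191.15)
p=tip-145*d-R.apply(OFF);p[2]=163-16.8;print(p);q=p.copy();q[2]=300
inc(q,R)
```

```text
t 22.95 toolF [-1.3 -0.   0.3] toolM [-0.01 -0.36 -0.04] err tool [-0.14 -0.04  0.07] roterr [ 0.01 -0.    0.01] d 191.1 gap 13.0
t 22.95 p [528.1 226.9 331.6] err [-0.03 -0.05 -0.15] rot err [ 0.01 -0.    0.01] F [ 0.  -0.8 -1.1] M [-0.36 -0.05  0.02] gap 13.0 grip 60.9 q [ -8.7  -1.5  95.2  44.1  95.4 -10.7]
[423.77887719 185.61058248 146.2       ]
inc [-0.1208, -0.2652, -0.0081, 0.1068, -0.0922, -0.2579] rows>= [1.9 9.9]
```

Run:
```python
from h import *
inc([470,196,300],down(191.15))
```

```text
inc [-0.1062, -0.1486, 0.0064, 0.1068, -0.0922, -0.2579] rows>= [1.2 9.9]
```

Call:
{"method": "carry_out", "body": {"increments": [-0.003,-0.0045,0,0.0032,-0.0028,-0.0077,-1,-0.011,-0.015,0.001,0.0107,-0.0092,-0.0258,-1,-0.02,-0.028,0.001,0.0203,-0.0175,-0.049,-1,-0.03,-0.042,0.002,0.0299,-0.0258,-0.0722,-1,-0.039,-0.055,0.002,0.0395,-0.0341,-0.0954,-1,-0.049,-0.068,0.003,0.0491,-0.0424,-0.1186,-1,-0.058,-0.082,0.004,0.0587,-0.0507,-0.1418,-1,-0.066,-0.092,0.004,0.0662,-0.0572,-0.1599,-1,-0.07,-0.098,0.004,0.0705,-0.0609,-0.1702,-1,-0.07,-0.098,0.004,0.0705,-0.0609,-0.1702,-1]}}

```text
time: 24.2
tool_pos: [489.5, 206.9, 310.8]
tcp_rot: [170.5, -14.2, 160.5]
ft_force: [0.0, 0.7, -1.4]
finger_gap: 13.0
grip_force: 60.8
```

Run:
```python
from h import *
commit([-0.07,-0.098,0.004,0.0705,-0.0609,-0.1702]);rep()
inc([450,192,260],down(191.15))
```

```text
t 24.2 p [489.5 206.9 310.8] err [-0.29  0.39 -0.05] rot err [ 0.    0.03 -0.02] F [ 0.   0.7 -1.4] M [-0.11 -0.02  0.02] gap 13.0 grip 60.8 q [  7.1   1.1  85.4  15.2 101.6 -60.2]
inc [0.048, -0.0901, 0.1302, 0.0363, -0.0314, -0.0877] rows>= [1.1 3.4]
```

Call:
{"method": "carry_out", "body": {"increments": [0.002,-0.004,0.005,0.0016,-0.0014,-0.0038,-1,0.007,-0.013,0.019,0.0053,-0.0046,-0.0128,-1,0.014,-0.026,0.038,0.0105,-0.0091,-0.0254,-1,0.021,-0.04,0.058,0.0161,-0.0139,-0.0389,-1,0.028,-0.054,0.078,0.0217,-0.0187,-0.0524,-1,0.035,-0.067,0.097,0.027,-0.0233,-0.0651,-1,0.042,-0.079,0.115,0.0319,-0.0275,-0.077,-1,0.046,-0.087,0.126,0.0351,-0.0303,-0.0848,-1,0.048,-0.09,0.13,0.0363,-0.0314,-0.0877,-1,0.048,-0.09,0.13,0.0363,-0.0314,-0.0877,-1]}}

```text
time: 25.45
tool_pos: [450.0, 192.0, 260.2]
tcp_rot: [-180.0, 0.0, -168.9]
ft_force: [0.5, 0.3, -1.5]
finger_gap: 13.2
grip_force: 60.8
```

Run:
```python
from h import *
commit([0.048,-0.09,0.13,0.0363,-0.0314,-0.0877]);rep()
d=np.array([np.cos(np.radians(11.15)),np.sin(np.radians(11.15)),0]);R=down(191.15)
p=np.array([615,223.3,0])+20*d-145*d-R.apply(OFF);p[2]=163-16.8;print(p);inc(p,R)
```

```text
t 25.45 p [450.  192.  260.2] err [-0.01 -0.04  0.07] rot err [-0.01  0.    0.04] F [ 0.5  0.3 -1.5] M [-0.03  0.09  0.  ] gap 13.2 grip 60.8 q [ 17.1 -10.5 100.   -0.   90.6 -84. ]
[431.62787146 187.15760834 146.2       ]
inc [0.0476, -0.0029, 0.2847, -0.0, 0.0, -0.0] rows>= [1.8 0. ]
```

Call:
{"method": "carry_out", "body": {"increments": [0.002,0,0.012,0,0,0,-1,0.006,0,0.04,0,0,0,-1,0.014,-0.001,0.085,0,0,0,-1,0.023,-0.001,0.135,0,0,0,-1,0.031,-0.002,0.185,0,0,0,-1,0.038,-0.003,0.23,0,0,0,-1,0.044,-0.003,0.262,0,0,0,-1,0.0465,-0.003,0.279,0,0,0,-1,0.0476,-0.003,0.2847,0,0,0,-1,0.0476,-0.003,0.2847,0,0,0,-1]}}

```text
time: 26.7
tool_pos: [432.0, 187.2, 146.7]
tcp_rot: [-180.0, 0.1, -168.9]
ft_force: [0.6, -0.4, -1.0]
finger_gap: 12.9
grip_force: 60.8
```

Call:
{"method": "carry_out", "body": {"increments": [0,0,0,0,0,0,-1,0,0,0,0,0,0,-1,0,0,0,0,0,0,-1,0,0,0,0,0,0,-1,0,0,0,0,0,0,-1,0,0,0,0,0,0,-1,0,0,0,0,0,0,-1,0,0,0,0,0,0,-1,0,0,0,0,0,0,-1,0,0,0,0,0,0,-1]}}

```text
time: 27.95
tool_pos: [431.6, 187.1, 146.2]
tcp_rot: [-180.0, 0.0, -168.9]
ft_force: [-0.4, -0.7, -0.4]
finger_gap: 13.0
grip_force: 60.8
```

Run:
```python
from h import *
commit([0.0476,-0.003,0.2847,0,0,0]);rep()
T=viewer.get_calibration("top");S=viewer.get_calibration("scene")
t=viewer.snapshot("top")[:,:,::-1];s=viewer.snapshot("scene")[:,:,::-1]
p,R=cmd();o=p+R.apply(OFF);tip=o+R.apply([-145,0,0]);print(o,tip)
print((proj(S,[o,tip,[tip[0],tip[1],0]])-[220,170]).round(1)*5,(proj(T,[o,tip])-[200,140]).round(1)*5)
a=cv2.resize(s[170:290,220:300],(400,600),interpolation=cv2.INTER_CUBIC);b=cv2.resize(t[140:260,200:280],(400,600),interpolation=cv2.INTER_CUBIC)
cv2.imwrite('pics/fin.png',np.hstack([a,b]))
```

```text
t 27.95 p [431.6 187.1 146.2] err [-0.03  0.02  0.  ] rot err [-0.  0. -0.] F [-0.4 -0.7 -0.4] M [-0.02  0.07  0.03] gap 13.0 grip 60.8 q [ 17.2  -9.7 111.2  -0.   78.5 -83.9]
[492.3472769  199.09351694 163.01246098] [634.61733243 227.09763888 163.03375121]
[[414.  355. ]
 [132.5 221. ]
 [170.5 438. ]] [[239.5 456. ]
 [197.5 190. ]]
```

View pics/fin.png

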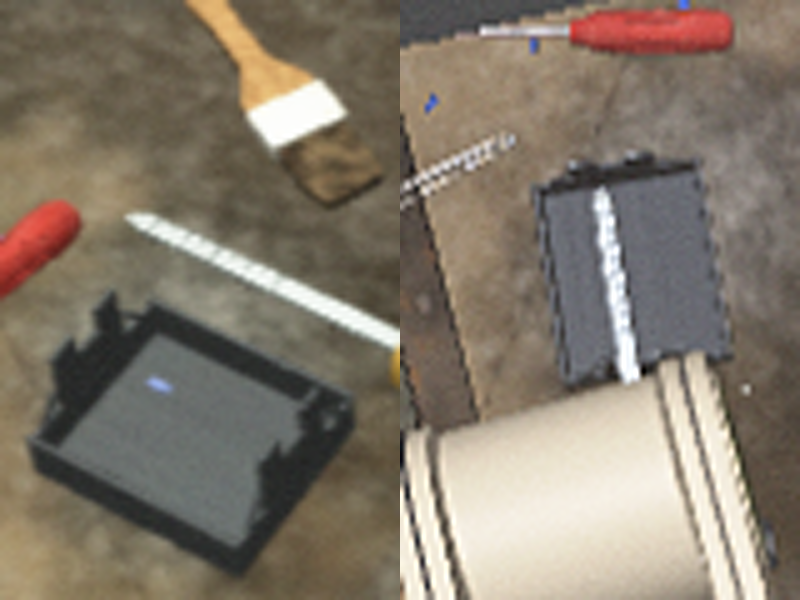

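The final view shows the tip at (130,217) against (132,221) predicted. The rod is level with its marks up, the tip is over the tray, and the tray and brush have not moved.

```bash
python3 -c "
from bench import order
print(order.hand_in())"
```

```text
the job is handed in; nothing more can be done
None
```

I handed the job in at about 28 s: the gauge rod went down the guide tube to a firm stop at under 20 N, stayed there over a second, and is now held still, level and scale up, with its tip over the tray about 10 cm above the rim; the stop came about 3 mm before my estimate, but the scene picture showed the collar on the tube's mouth.

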